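# Press a glued block under a weight and start the clockwork timer

## Robot

A 6-joint arm with a two-finger parallel gripper is mounted at the origin on the work surface. World frame = base frame: x ahead of the robot, y to its left, z up, the work surface at z = 0. Lengths are in m, angles in rad, forces in N, time in s.
With the tool pointing down it reaches from about 0.35 to 0.85 m from the base axis. Payload 8.1 kg.
Tool frame: the origin (TCP) lies on the centre line of the jaws, within the pads' length; the fingertips stand 22 mm ahead of it and the grasp point (between the pads) lies 3 mm ahead of it; z points along the fingers, y is the line along which they close (so a half turn about z gives the same grasp; the last joint's range is limited). The gripper opens to 93 mm and grips with 3 to 60 N. Pads are 15 mm wide; open, the fingers measure 128 mm over their backs; the gripper's body (75 mm by 188 mm) begins 65 mm behind the grasp point.
Start: joints at [-1.201, 0.13, 1.488, -0, 1.523, -0.085], TCP at [0.264, -0.539, 0.241] pointing down, gripper open.
Joint ranges: [-2.96, 2.96], [-0.89, 2.26], [0.02, 2.5], [-1.34, 4.48], [0, 2.73], [-2.66, 2.66]. Speed limits (rad/s): [2.39, 2.39, 2.79, 3.14, 3.14, 3.14].

## Interface

Orientations are given as a rotation vector (axis times angle).
In Python, from plant import robot, read_camera gives the robot as it stands (robot), with the cameras as plain functions.
- The arm moves only by the tool inch_along, called after "Emit:" as name(argument=value, ...), one argument or row to a line, values as JSON. Schema: {"type":"object","properties":{"steps":{"type":"array","items":{"type":"array","items":{"type":"array","items":{"type":"number"},"minItems":5,"maxItems":5},"minItems":1,"maxItems":20},"minItems":1,"maxItems":1},"squeeze":{"type":"number"},"only":{"type":"string"},"quiet":{"type":"boolean"},"lines":{"type":"string"}},"required":["steps"],"additionalProperties":false}. steps is a list that holds a single list of rows (three levels of brackets), with 1 to 20 rows, each of 5 numbers: the finger opening in m, then dx, dy, dz in parts of the range, where 1.0 means 0.3 m, then a turn about the tool's z in fractions of the full range, 1 being pi rad; each row shifts and turns the commanded pose from where the row before left it, along the tool's axes as they then stand; what a row does not reach is not made up. A row lasts 1/10 s, in which the tool goes at most 0.05 m and 0.15 rad, less where a joint would pass 70% of its speed; a pose out of reach is approached as far as the arm can. The fingers move at their own pace and stop on an object; squeeze is the grip in N (left out, the last holds). Time passes only in rows, so rows that do not move let the fingers close. The tool returns the time, the measured TCP pose, the force, the opening and the grip force at its end. only (a regular expression) keeps the lines of the reply that match it, lines (a string "A,B") keeps lines A to B, and quiet returns only ok. A shift or turn number past 1, either way, is cut back to 1. Input that does not fit is refused with a message, and nothing moves.
- robot.read_state(): the state, without advancing time (a new reading comes with each control period).
- read_camera(name): name is "side" or "top" or "wrist"; returns a dict with "image" (420x560x3 uint8, red, green, blue), "fx", "fy", "cx", "cy" (pixels), "dist" ([k1, k2, p1, p2, k3] as OpenCV has them; the pictures are not rectified), "R" (3x3) and "t" (3): a world point X has camera coordinates R X + t. Camera axes: x right, y down, z forward; pixel columns grow to the right and rows downward; lengths in m; the calibration is good to about 2 mm. A picture is of the moment at which its call begins. There is no depth.
- robot.close_job(): hands the job in; it is judged then, once.
The state is a dict: "t": time; "q": joint angles; "dq": joint speeds; "joint_torque": joint torques, N m; "tool_pos": TCP position; "orientation": TCP orientation; "force": force on the tool from outside, world axes, zero at the start; "wrist_torque": the same for the moment, N m; "opening": finger opening in m; "gripper_force": force on a finger pad.
Only numpy, scipy, OpenCV 4.12 (cv2) and the standard library are available. Lean on these libraries where they do the work, as an engineer would, in place of code of your own. Each camera call takes 0.05 s, during which the arm holds its last target. There are 200 camera calls.

## Task

A dark facing plate has just been glued to one side of the wooden block that stands on end on the cork pad: push the block over so that it lies flat on the pad on its facing, and gently set the larger of the two iron weights, standing, on the middle of it. Then wind the timer's key clockwise in several turns until it comes to its stop, and last of all flip the timer's start lever all the way over. Leave the small weight, the jar and the plane alone.

Things in the scene. Friction and masses are not known exactly. Their poses are not given: they have to be found in the camera images.
- pad: Fixed cork pad, 340 x 340 x 4 mm, lying on the bench. Origin: centre of its underside; its top is at z = 4 mm.
- block: Loose pale wooden block, 76 mm (x) by 90 mm (y) by 150 mm tall (z), 0.5 kg, on end on the pad. A dark wood facing 6 x 70 x 126 mm is glued to the middle of its +x face: its +x must point down at the end. Origin: centre of its underside (76 x 90 part). Pushed high on the bare -x face it tips without sliding, falls past 27 degrees and lies about 115 mm further on, its top face at z = 86 mm.
- block_center (a point): Centre of the 76 x 90 x 150 mm block, 75 mm above its underside as it stands; axes as the block. 48 mm above the bench when the block lies on its facing.
- weight: Loose iron weight, the larger of two of one shape, 0.75 kg: a disc 64 mm in diameter, 34 mm high; on it a thin neck and a round knob 22 mm in diameter, from 46 to 68 mm above the underside. Origin: centre of its underside; z up. It stands between the pad and the timer; the two weights and the jar may change places.
- small_weight: Bystander: loose iron weight of the same shape but smaller, disc 42 mm in diameter and 28 mm high, knob 22 mm in diameter, 62 mm high in all, 0.3 kg. Origin: centre of its underside. Not to be moved.
- jar: Bystander: loose amber glass jar with a black cap, 48 mm in diameter, 70 mm high. Origin: centre of its underside. Not to be moved.
- block_plane: Bystander: loose hand plane, 150 x 46 mm, 70 mm high, to the left of the pad. Origin: centre of its underside, x along its length. Not to be moved.
- timer: Fixed clockwork bench timer: grey housing 100 mm (its x) by 180 mm (its y) by 50 mm high. On top a white dial with the winding key at its own y = +35 mm and the start lever at y = -62 mm. Origin: centre of its underside.
- key_grip (a point): Middle of the brass wing key, on its vertical axis, 92 mm above the bench. The wings are an upright flat plate 52 mm long, 9 mm thick, 26 mm high (79 to 105 mm above the bench); the point's x lies along the wings, its y across the 9 mm; it turns with the key. A dark pointer under the +x wing reads the dial.
- key (a joint): Key angle, rad; grows clockwise seen from above; at 0 the wings' +x is the timer's +x (wings' yaw = timer's yaw - angle). Hard stop, fully wound: 3.5; starts at 0 to 0.8. The spring makes turning stiffer, from 0.08 to 0.13 N m at the stop; the click inside holds the key wherever it is let go. The dial's two long marks are at 0 and 3.5.
- lever_tip (a point): Centre of the black ball, 14 mm in diameter, at the end of the start lever: a 45 mm rod that pivots about the timer's y axis, 60 mm above the bench and 62 mm to the timer's -y side. The ball is 101 mm above the bench at both ends of its travel (105 mm half way) and travels 35 mm along the timer's x.
- lever (a joint): Angle of the start lever, rad: 0 leaning to the timer's -x (off), 0.8 leaning to its +x (on, hard stop). It takes about 1 N at the ball and stays where it is left.

How it is judged:
On the way, in this order (a step that is already met when the one before it is completed fails the run):
1. the block lies flat on the pad on its facing (angle between block's own x axis and vertical above 3.05 rad and height (world z) of block_center below 0.056 m and x of block_center in the frame of pad between -0.15 and 0.15 m and y of block_center in the frame of pad between -0.15 and 0.15 m and linear speed of block below 0.02 m/s), for 0.2 s.
2. the larger weight stands released on the middle of the block (angle between weight's own z axis and vertical below 0.08 rad and height (world z) of weight between 0.08 and 0.092 m and horizontal distance between weight and block_center below 0.03 m and linear speed of weight below 0.02 m/s and contact force between weight and the fingers below 0.1 N), for 0.2 s.
3. the key is wound to its stop, the lever still off (value of joint key above 3.3 rad and value of joint lever below 0.2 rad), for 0.2 s.
4. the start lever is over (value of joint lever above 0.68 rad), for 0.2 s.
At the end, for the whole second after the job is handed in: Block flat on its facing (5 degrees), its centre at least 20 mm inside the pad's edges; larger weight upright on it, released, at rest, within 30 mm of its middle; key within 0.2 rad of its stop; start lever beyond 0.68 of 0.8 rad (all of step 1 and all of step 2 and value of joint key above 3.3 rad and value of joint lever above 0.68 rad); the robot touches nothing.
It fails at once if the small weight, jar or plane is moved by more than 20 mm (distance of any of small_weight, jar, block_plane from where it was at the start of the episode above 0.02 m).
It fails at once if the weight is let fall onto the block from more than about 10 mm (linear speed of weight above 0.45 m/s and contact force between weight and the fingers below 0.1 N and height (world z) of weight above 0.08 m).
It fails at once if the lever is flipped before the key is wound (value of joint lever above 0.4 rad and value of joint key below 3.2 rad).
It fails at once if the weight is pressed onto the block with over 80 N (contact force between weight and block above 80 N).
It also fails if it takes over 72 s, if anything falls off the work surface, if the arm or the gripper's body presses on something with over 40 N, if the wrist force passes 120 N, or if a joint passes its speed limit or range.

## Working session

There is one attempt and no reset: what is moved stays moved. The work goes in short steps, Python scripts to look and compute and a tool call to move; the robot and the scene stay as the last step left them, time stands still between calls to the robot, and variables do not carry over. Pictures are saved under pics/ and viewed, at most 10 in all, crops included, and the job is handed in when it is done.

```bash
ls; mkdir -p pics
```

Create h.py:
```python
import numpy as np, cv2, pickle
from plant import robot, read_camera
def snap(name,fn):
    c=read_camera(name); cv2.imwrite(f'pics/{fn}.png',c['image'][:,:,::-1]); pickle.dump(c,open(f'pics/{fn}.pkl','wb')); return c
def ray(c,u,v):
    K=np.array([[c['fx'],0,c['cx']],[0,c['fy'],c['cy']],[0,0,1]])
    p=cv2.undistortPoints(np.array([[[u,v]]],float),K,np.array(c['dist'],float))[0,0]
    R=np.array(c['R']);return -R.T@np.array(c['t']),R.T@np.array([p[0],p[1],1])
def at(fn,u,v,z):
    c=pickle.load(open(f'pics/{fn}.pkl','rb'));o,d=ray(c,u,v);return o+d*(z-o[2])/d[2]
def proj(fn,X):
    c=pickle.load(open(f'pics/{fn}.pkl','rb'));K=np.array([[c['fx'],0,c['cx']],[0,c['fy'],c['cy']],[0,0,1]])
    return cv2.projectPoints(np.array([X],float),cv2.Rodrigues(np.array(c['R'],float))[0],np.array(c['t'],float),K,np.array(c['dist'],float))[0][0,0]
def st():
    from scipy.spatial.transform import Rotation as R
    s=robot.read_state();M=R.from_rotvec(s['orientation']).as_matrix();return s,M
```

Run:
```python
from h import *
a=snap('top','top0');b=snap('side','side0')
cv2.imwrite('pics/top0b.png',cv2.resize(a['image'][:,:,::-1],(800,600),interpolation=2))
cv2.imwrite('pics/side0b.png',cv2.resize(b['image'][:,:,::-1],(800,600),interpolation=2))
s,M=st();print(s['tool_pos'],M.round(3))
for c in(a,b):print(-np.array(c['R']).T@c['t'],c['fx'])
```

```text
pics
plant.py
[ 0.26342732 -0.53854926  0.23967394] [[ 0.898  0.439 -0.001]
 [ 0.439 -0.898  0.002]
 [ 0.    -0.002 -1.   ]]
[0.47282537 0.03119587 1.39027761] 528.5579549672607
[ 0.47848666 -0.97700957  1.08224176] 510.7419629066735
```

View pics/top0b.png

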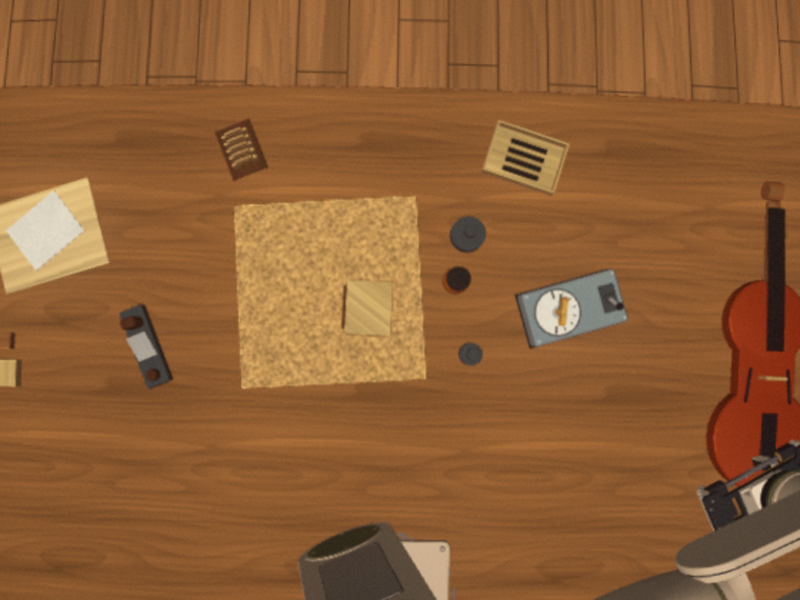

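View pics/side0b.png

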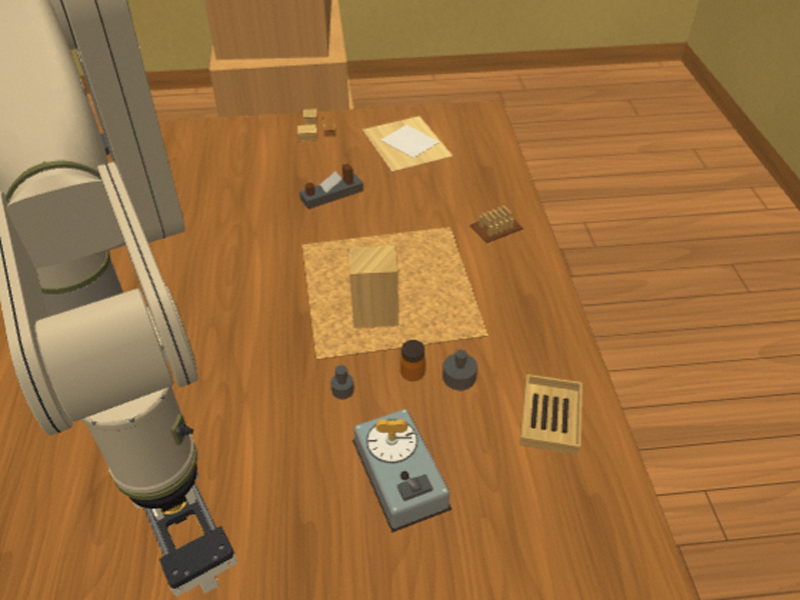

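The top view shows the pad at (240–425, 197–388), the block top at (368,308), the large weight at (468,234), the jar at (458,279), the small weight at (470,354) and the timer at (572,308). The side view shows a bare -y face on the block. I'll enlarge the block and timer.

Run:
```python
import cv2
a=cv2.imread('pics/top0.png')
c=a[130:280,220:440]  # 4x... 
b=cv2.imread('pics/side0.png')
x=cv2.resize(a[180:270,225:325],(400,360),interpolation=3)
y=cv2.resize(a[180:250,350:450],(400,280),interpolation=3)
import numpy as np
z=cv2.resize(b[160:240,230:300],(350,400),interpolation=3)
o=np.zeros((600,800,3),np.uint8)
o[:240,:400]=cv2.resize(a[180:240,225:325],(400,240),interpolation=3)
o[:280,400:]=y
o[280:600,:280]=cv2.resize(b[160:240,230:300],(280,320),interpolation=3)
o[300:600,400:]=cv2.resize(b[280:355,235:335],(400,300),interpolation=3)
cv2.imwrite('pics/crop1.png',o)
```

```text
(no output)
```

View pics/crop1.png

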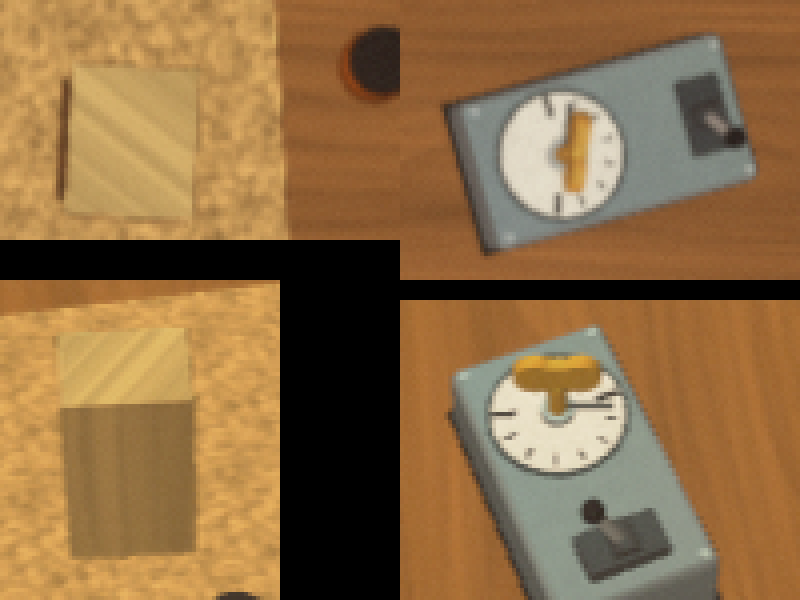

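The facing shows on the block's left side in the top view (crop x≈65), which is world +y, so I push towards +y. The key wings run (568,192)–(582,112) in the crop, the lever ball is at (736,135), and the pointer lies under the +x-world wing.

Run:
```python
from h import *
t=lambda x,y,z:at('top0',225+(x-.0)/4,180+y/4,z)
C=np.array([t(70,67,.154),t(198,70,.154),t(192,220,.154),t(64,216,.154)]);print('block',C.round(3),C.mean(0).round(4),[np.linalg.norm(C[i]-C[i-1]).round(3) for i in range(4)])
S=np.array([at('side0',230+x/4,160+(y-280)/4,z) for x,y,z in[(58,332,.154),(185,328,.154),(193,400,.154),(62,408,.154),(70,558,.004),(195,552,.004)]]);print(S.round(3),S[:4].mean(0))
T=lambda x,y,z:at('top0',350+(x-400)/4,180+y/4,z)
H=np.array([T(463,103,.05),T(715,36,.05),T(755,178,.05),T(498,248,.05)]);print('timer',H.round(3),H.mean(0).round(4),[np.linalg.norm(H[i]-H[i-1]).round(3) for i in range(4)])
d=H[0]+H[3]-H[1]-H[2];yaw=np.arctan2(d[1],d[0])-np.pi/2;c=H.mean(0);y=np.array([-np.sin(yaw),np.cos(yaw)]);print('yaw',yaw,'key',c[:2]+.035*y,'lev',c[:2]-.062*y)
print('dial',T(562,155,.05),'marks',T(547,105,.05),T(558,203,.05))
w=[T(582,113,.105),T(570,190,.105)];print('wing',w,np.mean(w,0))
D=lambda x,y,z:at('side0',235+(x-400)/4,280+(y-300)/4,z)
print('sidekey top',D(558,362,.105),'pointer',D(560,405,.077),D(615,406,.077),'ball side',D(592,512,.101),'top',T(736,135,.101))
for n,p,q in[('W',(468,233),(461,357)),('S',(470,353),(341,372)),('J',(458,279),(413,347))]:
  z=.057 if n!='J' else .07
  if n=='S':z=.051
  print(n,at('top0',p[0]*.7,p[1]*.7,z),at('side0',q[0]*.7,q[1]*.7,z))
print('Wdisc',at('top0',467.5*.7,234*.7,.034))
P=[at('top0',x*.7,y*.7,.004) for x,y in[(235,206),(416,197),(426,379),(242,388)]];print('pad',np.round(P,3),np.mean(P,0))
s,M=st();print(s['tool_pos'])
```

```text
block [[0.57  0.081 0.154]
 [0.57  0.006 0.154]
 [0.482 0.008 0.154]
 [0.483 0.083 0.154]] [0.526  0.0443 0.154 ] [np.float64(0.087), np.float64(0.075), np.float64(0.088), np.float64(0.075)]
[[0.488 0.083 0.154]
 [0.575 0.078 0.154]
 [0.573 0.005 0.154]
 [0.486 0.007 0.154]
 [0.484 0.01  0.004]
 [0.573 0.006 0.004]] [0.53021618 0.0433091  0.154     ]
timer [[ 0.561 -0.23   0.05 ]
 [ 0.608 -0.396  0.05 ]
 [ 0.517 -0.423  0.05 ]
 [ 0.469 -0.254  0.05 ]] [ 0.5388 -0.3256  0.05  ] [np.float64(0.095), np.float64(0.172), np.float64(0.095), np.float64(0.175)]
yaw 0.2753508938401976 key [ 0.52932067 -0.29192804] lev [ 0.55569348 -0.38527404]
dial [ 0.52926746 -0.294941    0.05      ] marks [ 0.56121482 -0.28492581  0.05      ] [ 0.49843679 -0.29257715  0.05      ]
wing [array([ 0.55308317, -0.29394143,  0.105     ]), array([ 0.50550016, -0.28673631,  0.105     ])] [ 0.52929167 -0.29033887  0.105     ]
sidekey top [ 0.53314269 -0.29409181  0.105     ] pointer [ 0.53296499 -0.30453479  0.077     ] [ 0.56465679 -0.30861839  0.077     ] ball side [ 0.5422774 -0.3907347  0.101    ] top [ 0.54154092 -0.39300706  0.101     ]
W [ 0.66801186 -0.1299233   0.057     ] [ 0.67473579 -0.13157941  0.057     ]
S [ 0.45429174 -0.13688592  0.051     ] [ 0.45484533 -0.1381839   0.051     ]
J [ 0.58415184 -0.11157883  0.07      ] [ 0.58895127 -0.1093826   0.07      ]
Wdisc [ 0.66952652 -0.13180915  0.034     ]
pad [[ 0.718  0.297  0.004]
 [ 0.741 -0.039  0.004]
 [ 0.405 -0.062  0.004]
 [ 0.382  0.275  0.004]] [0.56133237 0.11772507 0.004     ]
[ 0.26342732 -0.53854926  0.23967394]
```

The rows are not in the units I measure in: shifts go in shares of 0.3 m and turns go in shares of pi rad. I convert before sending: 0.042 m / 0.3 = 0.14, 0.0207 m / 0.3 = 0.069, -0.15 rad / 3.1416 = -0.0477.

Emit:
inch_along(
  steps=[
    [[0.05, 0, 0, 0, -0.0477], [0.05, 0, 0, 0, -0.0477], [0.05, 0, 0, 0, -0.0477], [0.05, 0, 0, 0, -0.0477], [0.05, 0, 0, 0, -0.0477], [0.05, 0, 0, 0, -0.0477], [0.05, 0, 0, 0, -0.0477], [0.05, 0, 0, 0, -0.0111], [0.05, 0.14, 0.069, 0, 0], [0.05, 0.14, 0.069, 0, 0], [0.05, 0.14, 0.069, 0, 0], [0.05, 0.14, 0.069, 0, 0], [0.05, 0.14, 0.069, 0, 0], [0.05, 0.14, 0.069, 0, 0], [0.05, 0.14, 0.069, 0, 0], [0.05, 0.14, 0.069, 0, 0], [0.05, 0.14, 0.069, 0, 0], [0.05, 0.14, 0.069, 0, 0], [0.05, 0.14, 0.069, 0, 0], [0.05, 0.14, 0.069, 0, 0]],
  ],
  squeeze=20,
)

```text
t: 2.1
tool_pos: [0.5279, -0.041, 0.2404]
orientation: [-2.255, -2.187, 0.0]
force: [0.4, 0.3, -0.5]
opening: 0.05
gripper_force: 0.0
```

Create s.py:
```python
from h import *
s,M=st();print('p',s['tool_pos'].round(4) if hasattr(s['tool_pos'],'round') else s['tool_pos'],'yaw',np.arctan2(M[1,0],M[0,0]),'q',np.round(s['q'],3),'F',np.round(s['force'],1),'open',s['opening'],s['gripper_force'])
```

```bash
python3 s.py
```

```text
p [ 0.5279 -0.041   0.2404] yaw 1.5398737158873959 q [-0.174 -0.06   1.684 -0.     1.518 -0.143] F [ 0.4  0.3 -0.5] open 0.05004890588059965 0.0
```

Scaled: 0.045 m / 0.3 = 0.15, 0.02 m / 0.3 = 0.0667.

Emit:
inch_along(
  steps=[
    [[0.05, 0, 0, 0.15, 0], [0.05, 0, 0, 0.15, 0], [0.05, 0.0667, 0, 0, 0], [0.05, 0.0333, 0, 0, 0], [0.05, 0.0333, 0, 0, 0], [0.05, 0.0333, 0, 0, 0], [0.05, 0.0333, 0, 0, 0], [0.05, 0.0333, 0, 0, 0], [0.05, 0.0333, 0, 0, 0], [0.05, 0.0333, 0, 0, 0], [0.05, 0.0333, 0, 0, 0], [0.05, 0.0333, 0, 0, 0]],
  ],
)

```text
t: 3.3
tool_pos: [0.5307, 0.068, 0.1504]
orientation: [-2.255, -2.187, 0.0]
force: [-1.0, -0.1, 0.1]
opening: 0.05
gripper_force: 0.0
```

```bash
python3 s.py
```

```text
p [0.5307 0.068  0.1504] yaw 1.5399636729881665 q [0.031 0.017 1.775 0.    1.35  0.062] F [-1.  -0.1  0.1] open 0.04996034035003143 0.0
```

Scaled: -0.045 m / 0.3 = -0.15, -0.04 m / 0.3 = -0.1333.

Emit:
inch_along(
  steps=[
    [[0.05, 0.0333, 0, 0, 0], [0.05, 0, 0, 0, 0], [0.05, 0, 0, 0, 0], [0.05, 0, 0, 0, 0], [0.05, 0, 0, -0.1333, 0], [0.05, 0, 0, -0.1333, 0], [0.06, -0.15, 0, 0, 0], [0.06, -0.15, 0, 0, 0], [0.06, -0.15, 0, 0, 0], [0.06, -0.15, 0, 0, 0], [0.06, -0.1, 0, 0, 0]],
  ],
)

```text
t: 4.4
tool_pos: [0.5241, -0.1362, 0.2308]
orientation: [2.257, 2.184, -0.001]
force: [-0.5, 0.6, -0.1]
opening: 0.0598
gripper_force: 0.0
```

Run:
```python
from h import *
a=snap('top','top1')['image'][:,:,::-1];b=snap('side','side1')['image'][:,:,::-1]
o=np.zeros((600,800,3),np.uint8);o[:,:400]=cv2.resize(a[110:290,150:270],(400,600),interpolation=3)
o[:600,400:]=cv2.resize(b[150:300,210:310],(400,600),interpolation=3)
cv2.imwrite('pics/c2.png',o)
```

```bash
python3 s.py
```

```text
p [ 0.5241 -0.137   0.2306] yaw 1.5348602218233631 q [-3.500e-01 -2.300e-02  1.665e+00 -1.000e-03  1.499e+00 -3.140e-01] F [0.5 1.1 0.7] open 0.059895703355010495 0.0
```

View pics/c2.png

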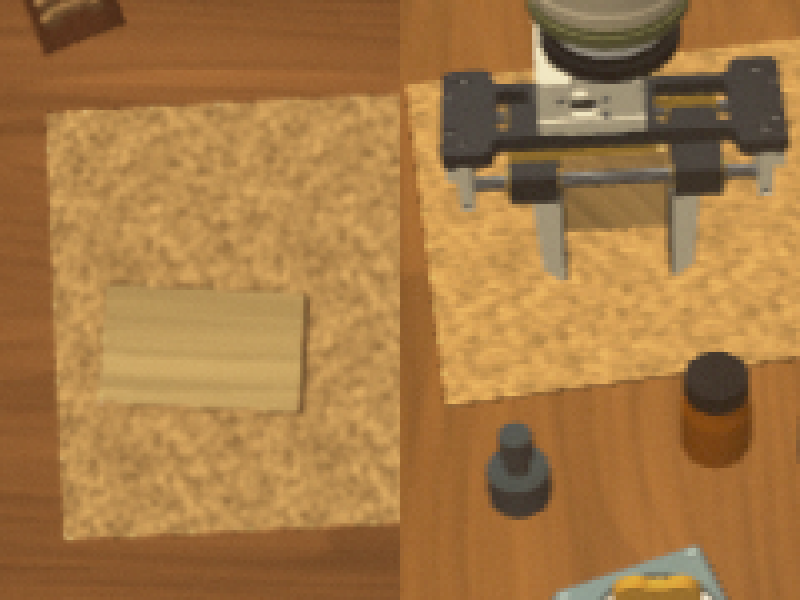

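The block lies flat, with its corners in the crop at (107,287), (304,294), (300,411) and (100,405).

Run:
```python
from h import *
C=np.array([at('top1',150+x*.3,110+y*.3,.086) for x,y in[(107,287),(304,294),(300,411),(100,405)]]);c=C.mean(0)
print(C.round(3),c,[np.linalg.norm(C[i]-C[i-1]).round(3) for i in range(4)])
s,M=st();w=np.array([.6715,-.131,.062]);p=np.array(s['tool_pos'])
print('to weight',M.T@(w-p)); print('weight->block',M.T@(np.array([c[0]+.002,c[1],0])-np.array([w[0],w[1],0])))
```

```text
[[0.574 0.233 0.086]
 [0.572 0.087 0.086]
 [0.485 0.088 0.086]
 [0.486 0.236 0.086]] [0.52930755 0.16113104 0.086     ] [np.float64(0.088), np.float64(0.147), np.float64(0.087), np.float64(0.148)]
to weight [0.01154202 0.14715724 0.16856349]
weight->block [ 0.28690531 -0.15059778 -0.00034377]
```

Scaled: 0.049 m / 0.3 = 0.1633, 0.045 m / 0.3 = 0.15.

Emit:
inch_along(
  steps=[
    [[0.045, 0.01, 0.1633, 0, 0], [0.045, 0.0133, 0.1633, 0, 0], [0.045, 0.0133, 0.1633, 0, 0], [0.045, 0, 0, 0.15, 0], [0.045, 0, 0, 0.15, 0], [0.045, 0, 0, 0, 0], [0.045, 0, 0, 0, 0]],
  ],
)

```text
t: 5.2
tool_pos: [0.6709, -0.1257, 0.14]
orientation: [-2.253, -2.185, 0.002]
force: [-0.4, 0.8, 0.8]
opening: 0.045
gripper_force: 0.0
```

Run:
```python
from h import *
c=snap('wrist','w1');cv2.imwrite('pics/w1v.png',c['image'][:,:,::-1])
s,M=st();p=np.array(s['tool_pos']);print(p,M.T@(np.array([.6715,-.131,.062])-p));print(proj('w1',[.6715,-.131,.068]))
```

```text
[ 0.67246436 -0.12628776  0.1427412 ] [-0.00472382 -0.00093735  0.08074084]
[277.78550991 236.6141641 ]
```

View pics/w1v.png

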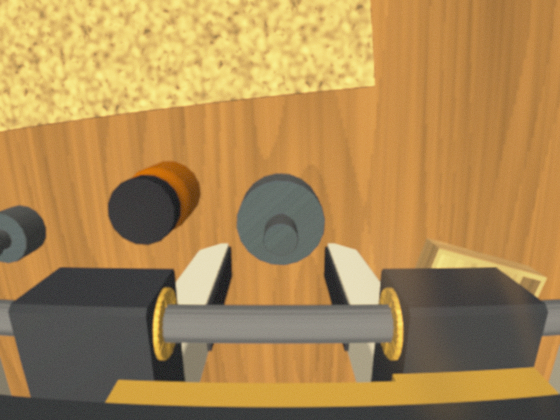

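The knob's top is at (281,236), against a prediction of (278,237), so the weight estimate is confirmed. I'll descend and grip.

Scaled: 0.04 m / 0.3 = 0.1333, -0.0047 m / 0.3 = -0.0157.

Emit:
inch_along(
  steps=[
    [[0.045, -0.0157, 0, 0.1333, 0], [0.045, 0, 0, 0.1, 0], [0.045, 0, 0, 0.0333, 0], [0.045, 0, 0, 0, 0], [0, 0, 0, 0, 0], [0, 0, 0, 0, 0], [0, 0, 0, 0, 0], [0, 0, 0, 0, 0], [0, 0, 0, 0, 0]],
  ],
  squeeze=30,
)

```text
t: 6.15
tool_pos: [0.6724, -0.1314, 0.0624]
orientation: [2.255, 2.186, 0.001]
force: [-3.6, 0.6, 6.2]
opening: 0.0216
gripper_force: 30.0
```

```bash
python3 s.py
```

```text
p [ 0.6724 -0.1314  0.0624] yaw 1.5397954726837306 q [-0.268  0.49   1.388 -0.     1.262 -0.237] F [-3.6  0.6  6.2] open 0.021558800801371302 30.00107165426016
```

Scaled: 0.041 m / 0.3 = 0.1367, -0.0215 m / 0.3 = -0.0717.

Emit:
inch_along(
  steps=[
    [[0, 0, 0, -0.0667, 0], [0, 0, 0, -0.1333, 0], [0, 0, 0, -0.1333, 0], [0, 0, 0, -0.1, 0], [0, 0.0667, -0.0333, 0, 0], [0, 0.1367, -0.0717, 0, 0], [0, 0.1367, -0.0717, 0, 0], [0, 0.1367, -0.0717, 0, 0], [0, 0.1367, -0.0717, 0, 0], [0, 0.1367, -0.0717, 0, 0], [0, 0.1367, -0.0717, 0, 0], [0, 0.07, -0.04, 0, 0], [0, 0, 0, 0, 0], [0, 0, 0, 0.0667, 0], [0, 0, 0, 0.0333, 0], [0, 0, 0, 0.02, 0], [0, 0, 0, 0, 0], [0, 0, 0, 0, 0]],
  ],
)

```text
t: 7.95
tool_pos: [0.5299, 0.16, 0.1547]
orientation: [-2.256, -2.186, 0.0]
force: [-0.3, 0.5, -7.8]
opening: 0.0212
gripper_force: 30.0
```

Run:
```python
from h import *
import runpy;runpy.run_path('s.py')
b=snap('side','side2')['image'][:,:,::-1];c=snap('wrist','w2')['image'][:,:,::-1]
o=np.zeros((400,800,3),np.uint8);o[:,:400]=cv2.resize(b[130:250,210:330],(400,400),interpolation=3)
o[:300,400:]=cv2.resize(c,(400,300));cv2.imwrite('pics/c3.png',o)
```

```text
p [0.5299 0.16   0.1547] yaw 1.5391123092715886 q [ 0.201  0.063  1.719 -0.     1.36   0.232] F [-0.3  0.5 -7.8] open 0.021157081877729987 29.998543025897995
```

View pics/c3.png

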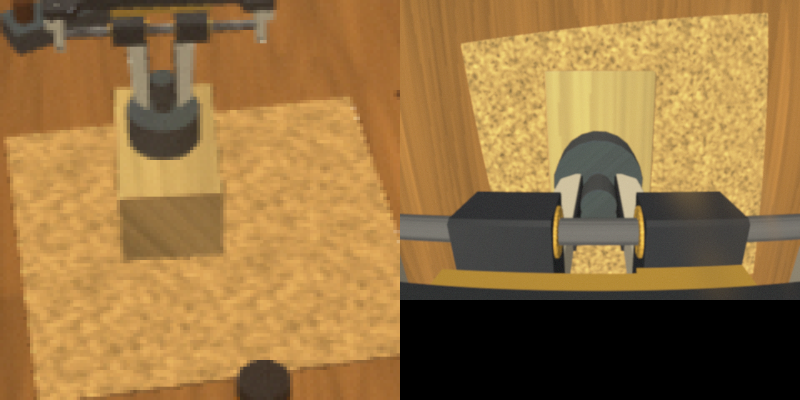

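The weight hangs upright over the block's middle, with its underside about 6 mm above the top face. I'll lower it in small steps.

Scaled: 0.003 m / 0.3 = 0.01, 0.002 m / 0.3 = 0.0067.

Emit:
inch_along(
  steps=[
    [[0, 0, 0, 0.01, 0], [0, 0, 0, 0.0067, 0], [0, 0, 0, 0, 0], [0, 0, 0, 0, 0]],
  ],
)

```text
t: 8.45
tool_pos: [0.5297, 0.1604, 0.1496]
orientation: [-2.255, -2.187, 0.0]
force: [0.4, 0.7, -8.1]
opening: 0.021
gripper_force: 30.0
```

```bash
python3 s.py
```

```text
p [0.5297 0.1604 0.1496] yaw 1.539820397319935 q [0.201 0.067 1.725 0.    1.35  0.232] F [ 0.4  0.7 -8.1] open 0.020961601802647084 29.9982323034061
```

Scaled: 0.001 m / 0.3 = 0.0033, 0.0005 m / 0.3 = 0.0017.

Emit:
inch_along(
  steps=[
    [[0, 0, 0, 0.0033, 0], [0, 0, 0, 0.0017, 0], [0, 0, 0, 0, 0], [0, 0, 0, 0, 0]],
  ],
)

```text
t: 8.85
tool_pos: [0.5301, 0.1607, 0.149]
orientation: [2.255, 2.187, 0.002]
force: [-2.4, 1.8, 0.6]
opening: 0.0218
gripper_force: 30.0
```

```bash
python3 s.py
```

```text
p [0.5301 0.1607 0.149 ] yaw 1.539946583263206 q [0.202 0.068 1.725 0.    1.348 0.232] F [-2.4  1.8  0.6] open 0.021831815629895154 30.000141785110372
```

Scaled: -0.0425 m / 0.3 = -0.1417, -0.041 m / 0.3 = -0.1367.

Emit:
inch_along(
  steps=[
    [[0.05, 0, 0, 0, 0], [0.05, 0, 0, 0, 0], [0.05, 0, 0, 0, 0], [0.05, 0, 0, 0, 0], [0.05, 0, 0, -0.1, 0], [0.05, 0, 0, -0.1333, 0], [0.05, 0, 0, -0.1, 0], [0.05, -0.1367, 0, 0, 0], [0.05, -0.1367, 0, 0, 0], [0.05, -0.1367, 0, 0, 0], [0.05, -0.1367, 0, 0, 0], [0.05, -0.1367, 0, 0, 0], [0.05, -0.1367, 0, 0, 0], [0.05, -0.1367, 0, 0, 0], [0.05, -0.1367, 0, 0, 0], [0.05, -0.1367, 0, 0, 0], [0.05, -0.1367, 0, 0, 0], [0.05, -0.1417, 0.0467, 0, 0]],
  ],
  squeeze=20,
)

```text
t: 10.65
tool_pos: [0.529, -0.2943, 0.2486]
orientation: [2.256, 2.186, -0.0]
force: [-0.0, 0.5, 1.0]
opening: 0.05
gripper_force: 0.0
```

Emit:
inch_along(
  steps=[
    [[0.05, 0, 0, 0, -0.0477], [0.05, 0, 0, 0, -0.0477], [0.05, 0, 0, 0, -0.0477], [0.05, 0, 0, 0, -0.0477], [0.05, 0, 0, 0, -0.0477], [0.05, 0, 0, 0, -0.0477], [0.05, 0, 0, 0, -0.0477], [0.05, 0, 0, 0, -0.0477], [0.05, 0, 0, 0, -0.0477], [0.05, 0, 0, 0, -0.0318], [0.05, 0, 0, 0.1167, 0], [0.05, 0, 0, 0.1167, 0], [0.05, 0, 0, 0, 0], [0.05, 0, 0, 0, 0]],
  ],
)

```text
t: 12.05
tool_pos: [0.5294, -0.2921, 0.1781]
orientation: [-0.238, -3.131, -0.001]
force: [1.0, -0.6, 1.6]
opening: 0.0501
gripper_force: 0.0
```

Run:
```python
from h import *
import runpy;runpy.run_path('s.py')
c=snap('wrist','w3');cv2.imwrite('pics/w3v.png',c['image'][:,:,::-1]);snap('side','side3')
b=snap('top','top3')
k=np.array([.531,-.2925,.105]);d=np.array([np.cos(-.15),np.sin(-.15),0])*.026
print([proj('w3',x).round(0) for x in(k,k+d,k-d)])
```

```text
p [ 0.5294 -0.2921  0.1781] yaw 2.98973028919724 q [-0.589  0.18   1.548 -0.     1.415 -2.008] F [ 1.  -0.6  1.6] open 0.050107168266346654 0.0
[array([278., 230.]), array([278., 269.]), array([278., 189.])]
```

View pics/w3v.png

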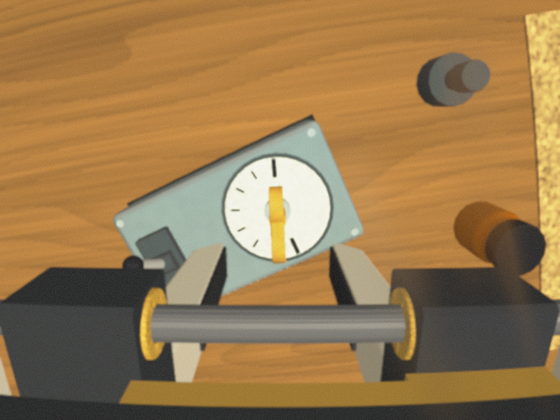

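The key is aligned with the tool, its wings at u≈277, v 187–262, which puts it within about 3 mm of the prediction. I'll descend and grip it.

Scaled: 0.03 m / 0.3 = 0.1, 0.02 m / 0.3 = 0.0667.

Emit:
inch_along(
  steps=[
    [[0.04, 0, 0, 0.1, 0], [0.04, 0, 0, 0.1, 0], [0.04, 0, 0, 0.0667, 0], [0.04, 0, 0, 0, 0], [0, 0, 0, 0, 0], [0, 0, 0, 0, 0], [0, 0, 0, 0, 0], [0, 0, 0, 0, 0], [0, 0, 0, 0, 0]],
  ],
  squeeze=40,
)

```text
t: 13.1
tool_pos: [0.5305, -0.2927, 0.0995]
orientation: [0.238, 3.131, -0.001]
force: [-0.1, 1.4, 5.6]
opening: 0.0095
gripper_force: 40.0
```

```bash
python3 s.py
```

```text
p [ 0.5305 -0.2927  0.0995] yaw 2.9898150249718336 q [-0.589  0.251  1.616  0.     1.272 -2.008] F [-0.1  1.4  5.6] open 0.009450784063249451 40.00565379776843
```

Scaled: 0.15 rad / 3.1416 = 0.0477.

Emit:
inch_along(
  steps=[
    [[0, 0, 0, 0, 0.0318], [0, 0, 0, 0, 0.0477], [0, 0, 0, 0, 0.0477], [0, 0, 0, 0, 0.0477], [0, 0, 0, 0, 0.0477], [0, 0, 0, 0, 0.0477], [0, 0, 0, 0, 0.0477], [0, 0, 0, 0, 0.0477], [0, 0, 0, 0, 0.0477], [0, 0, 0, 0, 0.0477], [0, 0, 0, 0, 0.0318], [0, 0, 0, 0, 0]],
  ],
)

```text
t: 14.3
tool_pos: [0.5304, -0.2928, 0.0995]
orientation: [2.364, 2.066, 0.001]
force: [-1.5, 0.3, 5.5]
opening: 0.0097
gripper_force: 40.0
```

```bash
python3 s.py; python3 -c "
from h import *
print(st()[0]['wrist_torque'])"
```

```text
p [ 0.5304 -0.2928  0.0995] yaw 1.4361756321064192 q [-0.589  0.251  1.616 -0.     1.272 -0.454] F [-1.5  0.3  5.5] open 0.009674745122658382 40.04670168636949
[0.06929121 0.07254391 0.0294602 ]
```

Scaled: 0.15 rad / 3.1416 = 0.0477.

Emit:
inch_along(
  steps=[
    [[0, 0, 0, 0, 0.0477], [0, 0, 0, 0, 0.0477], [0, 0, 0, 0, 0.0477], [0, 0, 0, 0, 0.0477], [0, 0, 0, 0, 0.0477], [0, 0, 0, 0, 0.0477], [0, 0, 0, 0, 0.0477], [0, 0, 0, 0, 0.0477], [0, 0, 0, 0, 0.0318], [0, 0, 0, 0, 0.0159], [0, 0, 0, 0, 0]],
  ],
)

```text
t: 15.4
tool_pos: [0.5303, -0.2927, 0.0995]
orientation: [3.138, 0.138, 0.002]
force: [-2.0, 0.9, 6.4]
opening: 0.0099
gripper_force: 40.1
```

```bash
python3 s.py; python3 -c "
from h import *
print(st()[0]['wrist_torque'])"
```

```text
p [ 0.5303 -0.2927  0.0995] yaw 0.08803824282365486 q [-0.589  0.251  1.616 -0.     1.273  0.894] F [-2.   0.9  6.4] open 0.00992503461052135 40.09577021410223
[0.25929063 0.31202037 0.01440939]
```

Emit:
inch_along(
  steps=[
    [[0, 0, 0, 0, 0.0159], [0, 0, 0, 0, 0.0159], [0, 0, 0, 0, 0]],
  ],
)

```text
t: 15.7
tool_pos: [0.5303, -0.2927, 0.0995]
orientation: [3.141, -0.019, 0.002]
force: [-1.0, 0.6, 6.4]
opening: 0.0096
gripper_force: 40.1
```

```bash
python3 s.py;python3 -c "
from h import *
print(st()[0]['wrist_torque'])"
```

```text
p [ 0.5303 -0.2927  0.0995] yaw -0.011830469981499067 q [-0.589  0.251  1.616 -0.     1.273  0.994] F [-1.   0.6  6.4] open 0.009610696822915864 40.094118514243746
[0.24104117 0.32488195 0.11896741]
```

Scaled: 0.05 rad / 3.1416 = 0.0159.

Emit:
inch_along(
  steps=[
    [[0, 0, 0, 0, 0.0159], [0, 0, 0, 0, 0.0127], [0, 0, 0, 0, 0], [0, 0, 0, 0, 0]],
  ],
)

```text
t: 16.1
tool_pos: [0.5303, -0.2927, 0.0995]
orientation: [3.137, -0.157, 0.002]
force: [-1.4, 0.8, 7.1]
opening: 0.0097
gripper_force: 40.1
```

```bash
python3 s.py
```

Run:
```python
from h import *
print(st()[0]['wrist_torque'])
b=snap('side','side4')['image'][:,:,::-1];t=snap('top','top4')['image'][:,:,::-1]
o=np.zeros((400,800,3),np.uint8);o[:,:400]=cv2.resize(b[270:350,240:320],(400,400),interpolation=3);o[:,400:]=cv2.resize(t[180:250,355:425],(400,400),interpolation=3);cv2.imwrite('pics/c4.png',o)
```

```text
p [ 0.5303 -0.2927  0.0995] yaw -0.10014989251131655 q [-0.589  0.251  1.616 -0.     1.273  1.082] F [-1.4  0.8  7.1] open 0.009695801624663861 40.08722023674636
[0.2484771  0.31473822 0.02613806]
```

Scaled: 0.04 rad / 3.1416 = 0.0127.

Emit:
inch_along(
  steps=[
    [[0, 0, 0, 0, 0.0127], [0, 0, 0, 0, 0.0127], [0, 0, 0, 0, 0]],
  ],
)

```text
t: 16.5
tool_pos: [0.5303, -0.2927, 0.0995]
orientation: [3.128, -0.284, 0.002]
force: [-0.8, 1.5, 6.2]
opening: 0.01
gripper_force: 40.9
```

```bash
python3 s.py; python3 -c "
from h import *
print(st()[0]['wrist_torque'])"
```

```text
p [ 0.5303 -0.2927  0.0995] yaw -0.1811977653404103 q [-0.589  0.251  1.616 -0.     1.273  1.163] F [-0.8  1.5  6.2] open 0.0100071791370727 40.879654016462155
[0.25566669 0.27556031 0.22596751]
```

Scaled: -0.05 m / 0.3 = -0.1667, -0.04 m / 0.3 = -0.1333.

Emit:
inch_along(
  steps=[
    [[0.04, 0, 0, 0, 0], [0.04, 0, 0, 0, 0], [0.04, 0, 0, 0, 0], [0.04, 0, 0, -0.1333, 0], [0.04, 0, 0, -0.1333, 0], [0.0, -0.1667, 0, -0.0667, 0], [0, -0.1667, 0, 0, 0], [0, -0.1667, 0, 0, 0], [0, 0, 0, 0, 0]],
  ],
  squeeze=20,
)

```text
t: 17.4
tool_pos: [0.3801, -0.2637, 0.1944]
orientation: [-3.126, 0.285, 0.008]
force: [0.3, -0.5, -0.4]
opening: 0.0125
gripper_force: 0.0
```

```bash
python3 s.py
```

Run:
```python
from h import *
b=snap('side','side5')['image'][:,:,::-1];t=snap('top','top5')['image'][:,:,::-1]
o=np.zeros((600,800,3),np.uint8);o[:400,:400]=cv2.resize(b[270:350,240:320],(400,400),interpolation=3);o[:400,400:]=cv2.resize(t[180:260,360:440],(400,400),interpolation=3)
o[400:,:200]=cv2.resize(t[170:270,150:250],(200,200));o[400:,200:400]=cv2.resize(b[130:230,210:310],(200,200));cv2.imwrite('pics/c5.png',o)
```

```text
p [ 0.3801 -0.2637  0.1944] yaw -0.18163343626486417 q [-7.170e-01 -2.190e-01  1.912e+00 -1.000e-03  1.454e+00  1.036e+00] F [ 0.3 -0.5 -0.4] open 0.012539444286046707 0.0
```

View pics/c5.png

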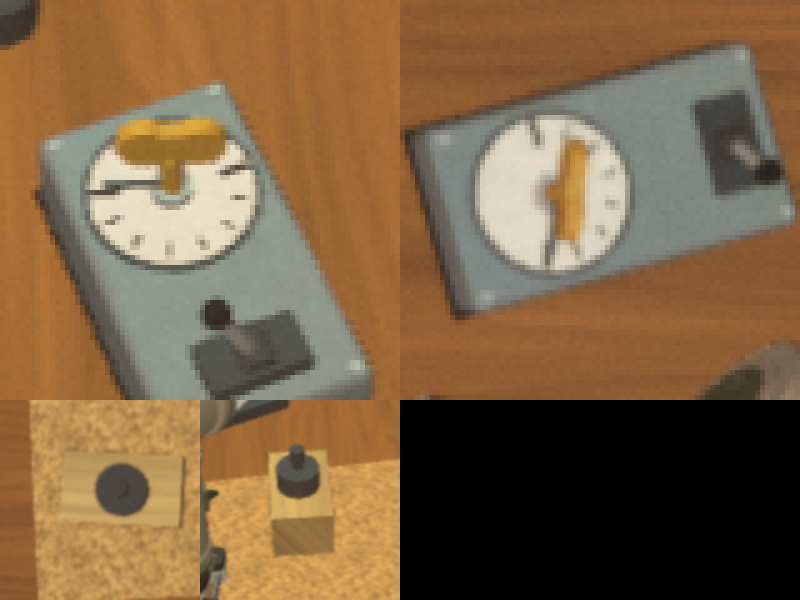

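The key's pointer is on the 3.5 mark and the weight stands centred on the block. The lever ball is still on the off side. I'll approach it from timer -x.

Scaled: 0.044 m / 0.3 = 0.1467, 0.042 m / 0.3 = 0.14, -0.15 rad / 3.1416 = -0.0477.

Emit:
inch_along(
  steps=[
    [[0, 0, 0, 0, -0.0477], [0, 0, 0, 0, -0.0477], [0, 0, 0, 0, -0.0477], [0, 0, 0, 0, -0.0025], [0, 0.0667, 0.1367, 0, 0], [0, 0.07, 0.1367, 0, 0], [0, 0.07, 0.1367, 0, 0], [0, 0.07, 0.14, 0, 0], [0, 0, 0, 0.1467, 0], [0, 0, 0, 0.1333, 0], [0, 0, 0, 0, 0], [0, 0, 0, 0, 0]],
  ],
)

```text
t: 18.7
tool_pos: [0.5107, -0.4015, 0.1119]
orientation: [-3.11, -0.431, 0.003]
force: [-0.2, 0.2, 0.6]
opening: 0.0004
gripper_force: 0.0
```

Run:
```python
from h import *
import runpy;runpy.run_path('s.py')
s,M=st();a=.276;P=np.array([.5557,-.3853]);d=np.array(s['tool_pos'])[:2]-P
print('in timer axes rel pivot',d@[np.cos(a),np.sin(a)],d@[-np.sin(a),np.cos(a)])
```

```text
p [ 0.5107 -0.4015  0.1119] yaw 0.27571487934599437 q [-0.745  0.353  1.468  0.     1.323  0.55 ] F [-0.2  0.2  0.6] open 0.0003759609099036393 0.0
in timer axes rel pivot -0.0477204134534158 -0.0033221094926231434
```

Scaled: 0.01 m / 0.3 = 0.0333, 0.008 m / 0.3 = 0.0267.

Emit:
inch_along(
  steps=[
    [[0, 0.0333, 0, 0, 0], [0, 0.0333, 0, 0, 0], [0, 0.0333, 0, 0, 0], [0, 0.0267, 0, 0, 0], [0, 0.02, 0, 0, 0], [0, 0.0167, 0, 0, 0], [0, 0, 0, 0, 0], [0, 0, 0, 0, 0]],
  ],
)

```text
t: 19.5
tool_pos: [0.558, -0.3884, 0.1125]
orientation: [-3.111, -0.435, -0.0]
force: [-0.3, -0.4, 0.8]
opening: 0.0004
gripper_force: 0.1
```

```bash
python3 s.py
```

```text
p [ 0.558  -0.3884  0.1125] yaw 0.277881935321493 q [-0.684  0.428  1.373  0.     1.341  0.609] F [-0.3 -0.4  0.8] open 0.00036242596421857303 0.0637354957871139
```

Emit:
inch_along(
  steps=[
    [[0, 0.0067, 0, 0, 0], [0, 0.0033, 0, 0, 0], [0, 0, 0, 0, 0], [0, 0, 0, 0, 0]],
  ],
)

```text
t: 19.9
tool_pos: [0.5591, -0.3881, 0.1122]
orientation: [-3.111, -0.434, 0.005]
force: [-6.4, -1.4, 1.8]
opening: 0.0004
gripper_force: 3.6
```

```bash
python3 s.py
```

```text
p [ 0.5591 -0.3881  0.1122] yaw 0.27698314108878674 q [-0.681  0.432  1.367 -0.002  1.345  0.613] F [-6.4 -1.4  1.8] open 0.0004393479863247004 3.6069343239068985
```

Scaled: -0.05 m / 0.3 = -0.1667, -0.03 m / 0.3 = -0.1.

Emit:
inch_along(
  steps=[
    [[0, 0, 0, 0, 0], [0, -0.1, 0, 0, 0], [0, -0.0667, 0, -0.1333, 0], [0, -0.1667, 0, -0.1333, 0], [0, -0.1667, 0, -0.0667, 0], [0, -0.1667, 0, 0, 0], [0, 0, 0, 0, 0], [0, 0, 0, 0, 0]],
  ],
)

```text
t: 20.7
tool_pos: [0.3816, -0.439, 0.2028]
orientation: [3.112, 0.431, 0.001]
force: [0.5, -0.3, -0.5]
opening: 0.0
gripper_force: 0.0
```

Run:
```python
from h import *
import runpy;runpy.run_path('s.py')
b=snap('side','side6')['image'][:,:,::-1];t=snap('top','top6')['image'][:,:,::-1]
o=np.zeros((600,800,3),np.uint8);o[:400,:400]=cv2.resize(b[270:350,240:320],(400,400),interpolation=3);o[:,400:]=cv2.resize(t[150:270,360:440],(400,600),interpolation=3)
o[400:,:200]=cv2.resize(t[170:270,150:250],(200,200));o[400:,200:400]=cv2.resize(b[130:230,210:310],(200,200));cv2.imwrite('pics/c6.png',o)
```

```text
p [ 0.3816 -0.439   0.2028] yaw 0.27518064189432817 q [-9.440e-01  1.010e-01  1.590e+00  1.000e-03  1.451e+00  3.520e-01] F [ 0.5 -0.3 -0.5] open 1.6130023565836616e-05 0.0
```

View pics/c6.png

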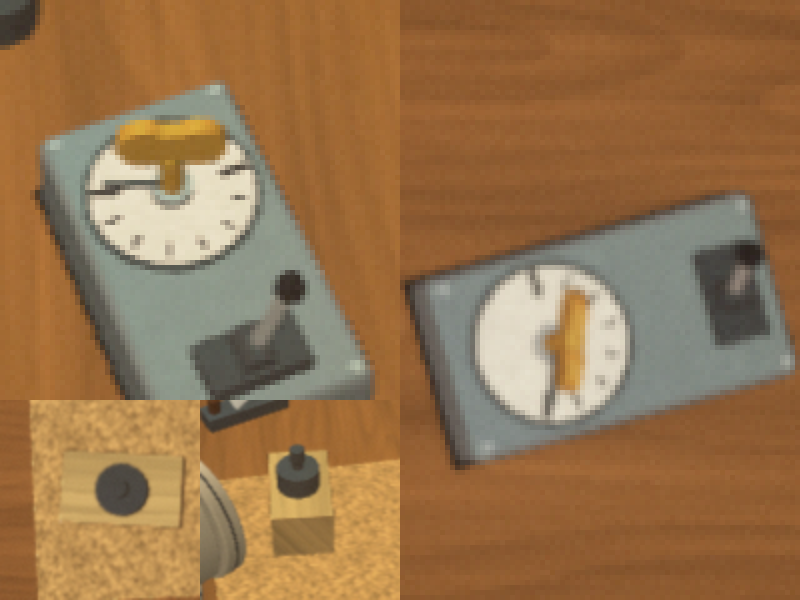

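The lever now leans to +x, with the ball at (290,287) in the side crop. The key is at its stop mark and the weight is in place. One check of the ball position, then I'll hand in.

Run:
```python
from h import *
p=[at('side6',298,327.4,.101),at('top6',429.6,200.4,.101)]
q=at('side5',240+216/5,270+313/5,.101),at('top5',360+369/5,180+171/5,.101)
d=[np.linalg.norm(a-b) for a,b in zip(p,q)];print(p,q,d)
if min(d)>.0318: print(robot.close_job())
```

```text
[array([ 0.57647176, -0.38042398,  0.101     ]), array([ 0.5746226 , -0.38164955,  0.101     ])] (array([ 0.54281632, -0.38980321,  0.101     ]), array([ 0.54040982, -0.39249555,  0.101     ])) [np.float64(0.03493793031693489), np.float64(0.03589080713300388)]
the job is handed in; nothing more can be done
None
```

The job is handed in at about 21 s: the block lies on its facing with the larger weight standing on its middle, the key is at its stop, and the lever is all the way over (35 mm of ball travel measured); the judge's verdict was not shown.

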